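# Show the bench camera two specimen jars and close the record

### The job

Show the overhead bench camera which specimen jars are next: point down at the tallest of the four jars in the steel tray, with the fingertips about two centimetres above the middle of its lid, and stay there for two seconds, then do the same over the lowest of the four jars. After that, close the record by pressing down the raised end of the wide rocker plate on the control box until it has tipped fully over, and move clear. Grasp nothing, never touch a jar, and leave everything else on the bench where it lies.

Things in the scene. Friction and masses are not known exactly. Their poses are not given: they have to be found in the camera images.
- tray: low open steel tray 250 x 400 x 30 mm, walls 3 mm, fixed; origin at the centre of its underside, x along the 250 mm side; the four jars stand in it in changing places, centres about 100 mm or more apart
- jar_tall_lid (a point): centre of the top face of the lid of the tallest jar
- jar_tall: glass jar with flat white screw lid, round, lid 45 mm across, 95 mm tall overall, upright and loose in the tray; origin at the centre of its underside, z up
- jar_low_lid (a point): centre of the top face of the lid of the lowest jar
- jar_low: glass jar with flat white screw lid, round, lid 59 mm across, 38 mm tall overall, upright and loose in the tray; origin at the centre of its underside, z up
- jar_mid_a: glass jar with flat white screw lid, round, lid 51 mm across, 64 mm tall overall, upright and loose in the tray; origin at the centre of its underside, z up (a middling jar)
- jar_mid_b: glass jar with flat white screw lid, round, lid 53 mm across, 68 mm tall overall, upright and loose in the tray; origin at the centre of its underside, z up (the other middling jar)
- recorder: fixed grey control box 150 x 130 x 45 mm outside the tray; origin at the centre of its underside; its x axis points from the lowered to the raised end of the rocker plate as it stands at the start
- rocker (a joint): tilt of the white rocker plate (100 x 100 x 8 mm) on top of the control box, rad: 0 = the end towards the box's +x is fully up, 0.36 = that end fully down (tipped fully over). It pivots about a horizontal line across the box's middle, 60 mm above the bench, stays where it is left, and needs about 3 N pressing 35 mm from the pivot; starts between 0 and 0.05
- raised_end (a point): point on the rocker plate's top face where to press, 35 mm from the pivot on the end that is raised at the start; about 70 mm above the bench then, it goes down about 13 mm until the plate stops
- stick_a: flat wooden stick 130 x 18 x 4 mm lying between the jars; origin at the centre of its underside
- stick_b: flat wooden stick 130 x 18 x 4 mm lying by the tray's end; origin at the centre of its underside
- tin: small round aluminium tin, 40 mm across, 14 mm high, in the tray; origin at the centre of its underside
- wood_block: wooden bar 45 x 180 x 30 mm beyond the control box; origin at the centre of its underside
- dropper: amber dropper bottle, 36 mm across, 100 mm tall, to the right of the control box; origin at the centre of its underside
- dish: clear closed dish, 90 mm across, 16 mm high, left of the tray; origin at the centre of its underside
- brush: small brush 160 mm long lying to the left of the tray; origin on its underside
Mind the look-alikes: they are no part of the job. Of the things shaped like the recorder, the grey one is meant.

How it is judged:
On the way, in this order (a step that is already met when the one before it is completed fails the run):
1. the fingertips stay just above the tallest jar's lid (horizontal distance between the grasp point and jar_tall_lid below 0.018 m and z of the grasp point in the frame of jar_tall_lid between 0.018 and 0.062 m), for 1.5 s.
2. then they stay just above the lowest jar's lid (horizontal distance between the grasp point and jar_low_lid below 0.018 m and z of the grasp point in the frame of jar_low_lid between 0.018 and 0.062 m), for 1.5 s.
3. then the rocker plate is pressed fully over (value of joint rocker above 0.31 rad), for 0.2 s.
At the end, for the whole second after the job is handed in: Tallest, then lowest jar pointed at (1.5 s each, fingertips 0 to 40 mm above the lid, within 18 mm of its middle); rocker above 0.31 rad; jars untouched, upright, at rest, within 10 mm of their start; other loose things within 15 mm of theirs (value of joint rocker above 0.31 rad and distance of each of jar_tall, jar_low, jar_mid_a, jar_mid_b from where it was at the start of the episode below 0.01 m and angle between each of jar_tall, jar_low, jar_mid_a, jar_mid_b's own z axis and vertical below 0.1 rad and linear speed of each of jar_tall, jar_low, jar_mid_a, jar_mid_b below 0.02 m/s and distance of each of stick_a, stick_b, tin, wood_block, dropper, dish, brush from where it was at the start of the episode below 0.015 m).
It fails at once if the robot touches a jar (contact force between any of the fingers, the arm and jar_tall above 0.3 N or contact force between any of the fingers, the arm and jar_low above 0.3 N or contact force between any of the fingers, the arm and jar_mid_a above 0.3 N or contact force between any of the fingers, the arm and jar_mid_b above 0.3 N).
It fails at once if a jar is moved or lifted (distance of any of jar_tall, jar_low, jar_mid_a, jar_mid_b from where it was at the start of the episode above 0.01 m).
It fails at once if another loose thing is shifted or lifted (distance of any of stick_a, stick_b, tin, wood_block, dropper, dish, brush from where it was at the start of the episode above 0.015 m).
It also fails if it takes over 56 s, if anything falls off the work surface, if the arm or the gripper's body presses on something with over 40 N, if the wrist force passes 120 N, or if a joint passes its speed limit or range.

### The arm

A 6-joint arm with a two-finger parallel gripper is mounted at the origin on the work surface. World frame = base frame: x ahead of the robot, y to its left, z up, the work surface at z = 0. Lengths are in m, angles in rad, forces in N, time in s.
With the tool pointing down it reaches from about 0.275 to 0.725 m from the base axis. Payload 5.6 kg.
Tool frame: the origin (TCP) lies on the mounting face of the last link; the fingertips stand 173 mm ahead of it and the grasp point (between the pads) lies manip.grip_depth ahead of it (manip.grip_depth is the distance from the TCP to the grasp point, in m); z points along the fingers, y is the direction in which the jaws open and shut (so a half turn about z gives the same grasp; the last joint's range is limited). The gripper opens to 85 mm and grips with 20 to 120 N. Pads are 22 mm wide; open, the fingers measure 114 mm over their backs; the gripper's body (76 mm by 85 mm) begins 54 mm behind the grasp point. The pads swing forward as they close: fully open they stand 13 mm farther back than shut.
Start: joints at [1.605, 0.255, 0.108, 0, -1.424, -0.285], TCP at [0.136, 0.533, 0.405] pointing down, gripper open.
Joint ranges: [-2.95, 2.95], [-1.21, 1.97], [-1.09, 1.5], [-2.87, 1.71], [-2.94, -0.07], [-3.05, 3.05]. Speed limits (rad/s): [2.57, 2.57, 3.14, 3.14, 3.14, 3.14].

### API

Orientations are given as a rotation vector (axis times angle).
In Python, from plant import manip, imaging, spotter gives the robot as it stands. The module is installed in compiled form; this text tells all that it offers.
- The arm moves only by the tool arm_command, never from a script. Its argument "plan" is a list of rows, each a list of 3 entries, a list of its own where there are three numbers: the shift along the tool's x, y, z in units of 30 mm (1.0 is 30 mm), then the turn, a rotation vector about the tool's x, y, z in units of 5 degrees (1.0 is 5 degrees), then the opening, from 0 (shut) to 1 (fully open). In form: [[[x, y, z], [ax, ay, az], gripper], ...]. A call has 1 to 20 rows; each row is the pose to reach, as a shift and turn from the pose commanded when the call began, along the tool's axes at that moment; what a row does not reach only later rows make up. A row lasts 1/12 s, in which the tool goes at most 41.7 mm and 7.16 degrees, less where a joint would pass 70% of its speed; a pose out of reach is approached as far as the arm can. A call with a gripper value outside its range is refused whole. The fingers move at their own pace and stop on an object; the grip force is fixed at half the most. Time passes only in rows, so rows that repeat a pose let the fingers close. It gives the time, the measured TCP pose, the force and the opening at its end, in the units of the state.
- manip.state(): the state, without advancing time (a new reading comes with each control period).
- imaging.capture(name): name is "side" or "top" or "wrist"; returns a dict with "image" (480x640x3 uint8, red, green, blue), "camera_matrix" (3x3 intrinsics, pixels), "extrinsics" (4x4, takes a point from camera to world coordinates); the wrist camera has in their place "tool_from_camera" (4x4, takes a point from camera to tool coordinates, whose origin is the TCP and whose axes are the flange's). Camera axes: x right, y down, z forward; pixel columns grow to the right and rows downward; lengths in m; the calibration is good to about 2 mm. The wrist camera is an equidistant fisheye: a pixel r from the principal point sees the ray r / f radians off the axis. A picture is of the moment at which its call begins: read the wrist's pose just before it. There is no depth.
- manip.sign_off(): hands the job in, once; it reports no verdict.
Trained networks look in the newest picture that a camera, given by its name, has taken for a name from the list of things; names that differ only in an ending like _2 or _b are one class to them, and where a whole thing is asked for, a point or a joint stands for the part that bears it (a point fixed in the world has none). Each returns a list of dicts, best first, with "confidence" (0 to 1); they miss things now and then, are a little off and sometimes report something else, mostly with a low value. They report only what shows in the picture. A call takes as long as a camera call. They do not tell look-alikes from the thing itself.
- spotter.spot_in(camera, name): "centre" ([column, row] in pixels, amid what is visible of it).
- spotter.silhouettes(camera, name): "region" (480x640 bool, what is visible of it) and "centre" ([column, row] in pixels, amid what is visible of it).
- spotter.spot_point(camera, name): "centre" ([column, row] in pixels: a listed point, or the origin of a listed thing).
The state is a dict: "clock": time; "qpos": joint angles; "qd": joint speeds; "joint_efforts": joint torques, N m; "position": TCP position; "tool_rot": TCP orientation; "ft_force": force on the tool from outside, world axes, zero at the start; "moment": the same for the moment, N m; "finger_gap": finger opening in m.
Only numpy, scipy, OpenCV 4.12 (cv2) and the standard library are available. Lean on these libraries where they do the work, as an engineer would, in place of code of your own. Each camera call takes 0.05 s, during which the arm holds its last target.

## Working session

There is one attempt and no reset: what is moved stays moved. The work goes in short steps, Python scripts to look and compute and a tool call to move; the robot and the scene stay as the last step left them, time stands still between calls to the robot, and variables do not carry over. Pictures are saved under pics/ and viewed, and the job is handed in when it is done.

Besides the shell and the picture viewer there is one more tool, called after "Request:" by a JSON object that holds its "api" and its "payload". arm_command: Moves the arm, as the interface text tells. Its arguments: {"type":"object","properties":{"plan":{"type":"array"}},"required":["plan"]}

```bash
mkdir -p pics; cat > h.py <<'E'
from plant import manip, imaging, spotter
import numpy as np, cv2
from scipy.spatial.transform import Rotation as R
def save(c,n):
    d=imaging.capture(c); cv2.imwrite('pics/'+n,cv2.cvtColor(d['image'],cv2.COLOR_RGB2BGR)); return d
def plane(d,px,z):
    K=np.array(d['camera_matrix']);E=np.array(d['extrinsics'])
    r=E[:3,:3]@np.linalg.solve(K,[px[0],px[1],1]);o=E[:3,3]
    return o+r*(z-o[2])/r[2]
E
python3 - <<'E'
from h import *
s=manip.state();print(s,manip.grip_depth)
t=save('top','t0.png');print(t['extrinsics'],t['camera_matrix'])
for n,z in [('jar_tall_lid',.095),('jar_low_lid',.038),('jar_mid_a',0),('raised_end',.07),('recorder',0)]:
    print(n,[(np.round(x['centre'],1),round(x['confidence'],2),np.round(plane(t,x['centre'],z),3)) for x in spotter.spot_point('top',n)])
t=save('side','s0.png');print(t['extrinsics'])
for n,z in [('jar_tall_lid',.095),('jar_low_lid',.038),('raised_end',.07),('recorder',0)]:
    print(n,[(np.round(x['centre'],1),round(x['confidence'],2),np.round(plane(t,x['centre'],z),3)) for x in spotter.spot_point('side',n)])
E
```

```text
{'clock': 0.0, 'qpos': array([ 1.60458852e+00,  2.55747283e-01,  1.06959232e-01, -4.60338260e-04,
       -1.42391505e+00, -2.84587037e-01]), 'qd': array([ 5.47656772e-06,  5.13444335e-05, -5.28326712e-04, -9.82218521e-04,
       -1.30780771e-03,  5.40076945e-05]), 'joint_efforts': array([ 7.80374762e-05, -3.86632097e+01,  2.37945110e+01,  5.36521241e+00,
       -6.15270634e-03, -1.31961215e-05]), 'position': array([0.13639646, 0.53263442, 0.40377959]), 'tool_rot': array([ 3.11497218e+00, -3.92777115e-01, -2.31236670e-04]), 'ft_force': array([0.59981784, 0.87752182, 0.63079019]), 'moment': array([-0.0315197 , -0.02998582, -0.04872691]), 'finger_gap': 0.08552877122508694} 0.1547
[[ 0.01020548 -0.98207479  0.18821516  0.24190117]
 [-0.99989796 -0.01190422 -0.00789734 -0.0255376 ]
 [ 0.00999633 -0.18811536 -0.98209607  1.27120703]
 [ 0.          0.          0.          1.        ]] [[474.0487265    0.         322.23640307]
 [  0.         474.0487265  239.41600249]
 [  0.           0.           1.        ]]
jar_tall_lid [(array([297.3, 194.4]), 0.6, array([0.584, 0.03 , 0.095])), (array([
[... 839 characters left out ...]
65706765  0.57325811 -0.48952757  0.64646236]
 [ 0.01205015 -0.64131548 -0.76718267  1.14434744]
 [ 0.          0.          0.          1.        ]]
jar_tall_lid [(array([278.3, 220.3]), 0.57, array([0.588, 0.02 , 0.095])), (array([295. , 253.9]), 0.17, array([0.455, 0.082, 0.095]))]
jar_low_lid [(array([294. , 250.8]), 0.55, array([0.498, 0.045, 0.038]))]
raised_end [(array([418. , 163.4]), 0.79, array([ 0.421, -0.538,  0.07 ])), (array([374.3, 182.5]), 0.77, array([ 0.479, -0.348,  0.07 ]))]
recorder [(array([423.4, 176.8]), 0.91, array([ 0.398, -0.564,  0.   ])), (array([378.3, 198.6]), 0.58, array([ 0.457, -0.354,  0.   ])), (array([278.7, 223.9]), 0.46, array([ 0.64 , -0.026,  0.   ]))]
```

View pics/t0.png

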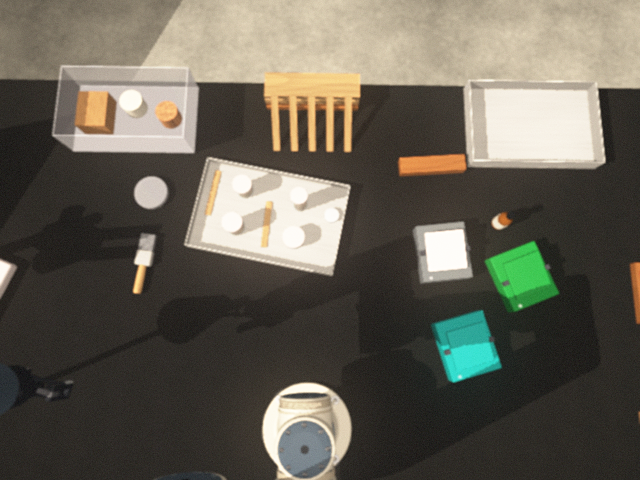

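View pics/s0.png

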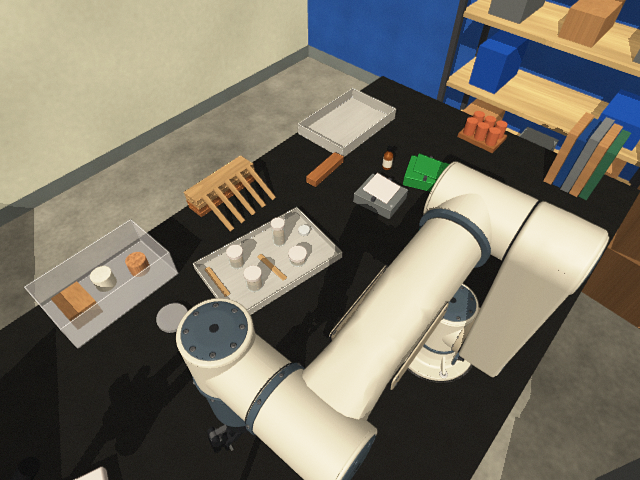

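The tray has white lids at about (299,197), (242,184), (232,222) and (293,237) in the top view. The tin is at (332,214). There are three rocker boxes: grey at (443,252), green at (522,275) and teal at (466,347). The grey one is meant. I'll enlarge the tray and the grey box.

```bash
python3 - <<'E'
import cv2,numpy as np
t=cv2.imread('pics/t0.png');s=cv2.imread('pics/s0.png')
a=cv2.resize(t[145:285,175:365],None,fx=4,fy=4,interpolation=cv2.INTER_CUBIC);cv2.imwrite('pics/c1.png',a)
b=cv2.resize(t[205:300,395:520],(500,380),interpolation=cv2.INTER_CUBIC)
c=cv2.resize(s[165:225,345:420],(475,380),interpolation=cv2.INTER_CUBIC)
cv2.imwrite('pics/c2.png',cv2.resize(np.hstack([b,c]),(800,312)))
a=cv2.resize(s[200:320,185:350],None,fx=4,fy=4,interpolation=cv2.INTER_CUBIC);cv2.imwrite('pics/c3.png',a)
E
```

```text
(no output)
```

View pics/c1.png

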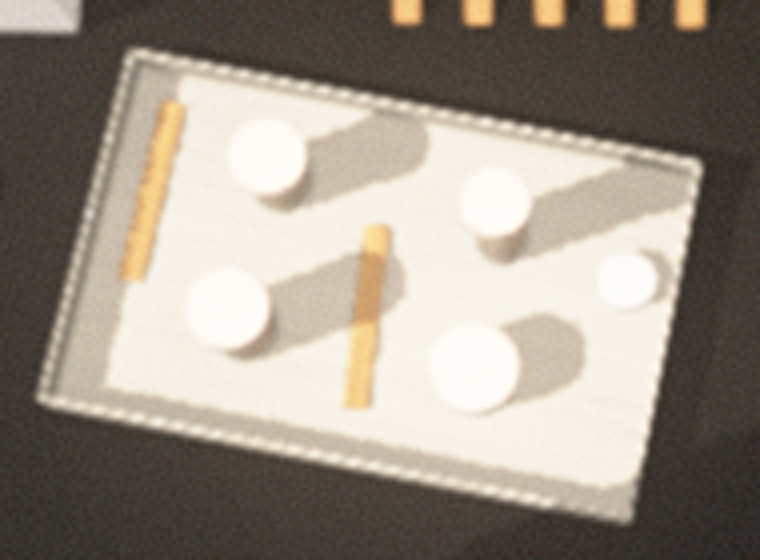

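View pics/c2.png

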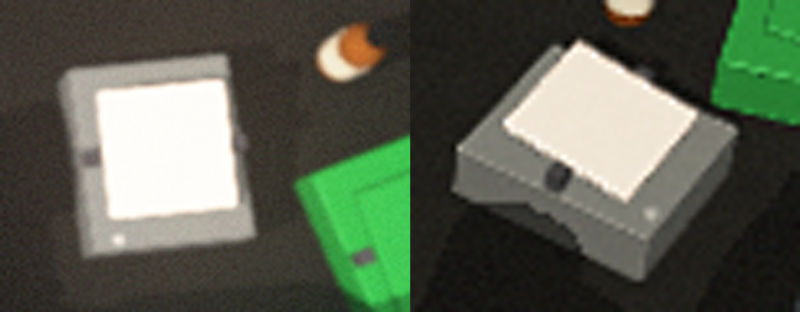

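View pics/c3.png

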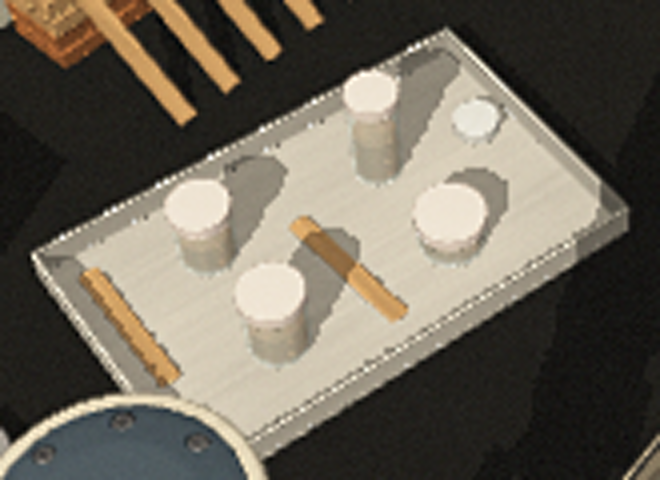

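```bash
cat > fit.py <<'E'
from h import *
from scipy.optimize import least_squares
def corners(im,seed,box):
    x0,y0,x1,y1=box
    g=im.astype(int); m=((g.min(2)>190)).astype(np.uint8)
    mm=np.zeros_like(m); mm[y0:y1,x0:x1]=m[y0:y1,x0:x1]
    n,l,st,c=cv2.connectedComponentsWithStats(mm)
    k=1+np.argmax(st[1:,4]); cs,_=cv2.findContours((l==k).astype(np.uint8),0,1)
    c=cv2.convexHull(cs[0]); q=cv2.approxPolyN(c,4).reshape(-1,2).astype(float)
    return q,st[k]
def proj(d,P):
    E=np.linalg.inv(np.array(d['extrinsics']));p=(E[:3,:3]@P.T).T+E[:3,3];u=p@np.array(d['camera_matrix']).T
    return u[:,:2]/u[:,2:]
E
python3 - <<'E'
from fit import *
t=imaging.capture('top');s=imaging.capture('side')
qt,a=corners(t['image'],None,(412,218,478,285));qs,b=corners(s['image'],None,(350,165,410,222))
print(qt,qs)
L=np.array([[1,1],[1,-1],[-1,-1],[-1,1]])*.05
L=np.c_[L,np.full(4,.004)]
def model(p):
    return (R.from_euler('z',p[2])*R.from_euler('y',p[3])).apply(L)+[p[0],p[1],.06]
from scipy.spatial.distance import cdist
from scipy.optimize import linear_sum_assignment
def res(p):
    o=[]
    P=model(p)
    for d,q in((t,qt),(s,qs)):
        u=proj(d,P);i,j=linear_sum_assignment(cdist(u,q));o.append((u[i]-q[j]).ravel())
    return np.concatenate(o)
for tl in(-.18,.18):
  for fix in (0,1):
    f=(lambda p:res([*p,tl])) if fix else res
    p0=[.45,-.36,.1]+([] if fix else [tl])
    r=least_squares(f,p0);print(tl,fix,r.x,r.cost)
# lids
for d,n in((t,'top'),(s,'side')):
  for nm,z in (('jar_tall_lid',.095),('jar_low_lid',.038)):
    print(n,nm,[(x['region'].sum(),np.round(x['centre'],1),round(x['confidence'],2)) for x in spotter.silhouettes(n,nm)])
print(plane(t,(298.75,195.75),.095),plane(t,(293.5,236.75),.038))
print(plane(s,(185+371/4,200+94/4),.095),plane(s,(185+450/4,200+214/4),.038))
E
```

```text
[[467. 268.]
 [427. 272.]
 [424. 232.]
 [463. 229.]] [[400. 186.]
 [386. 203.]
 [362. 189.]
 [376. 173.]]
-0.18 0 [ 0.44974217 -0.35264867  0.09852028 -0.1124836 ] 4.391186985880007
-0.18 1 [ 0.44990646 -0.35265029  0.11153498] 5.292919972659649
0.18 0 [ 0.44974218 -0.35264867  0.09852045 -0.11248426] 4.391186985848706
0.18 1 [ 0.44892778 -0.35257235  0.04672925] 25.9626928533438
top jar_tall_lid [(np.int64(337), array([296.6, 197.2]), 0.73)]
top jar_low_lid [(np.int64(390), array([289.1, 237.3]), 0.91), (np.int64(197), array([332.3, 216.9]), 0.47)]
side jar_tall_lid [(np.int64(339), array([279. , 232.6]), 0.79)]
side jar_low_lid [(np.int64(340), array([296.5, 256.7]), 0.53), (np.int64(570), array([324.4, 169.2]), 0.47)]
[0.58086254 0.02654065 0.095     ] [0.48451095 0.04077133 0.038     ]
[0.57964501 0.03034849 0.095     ] [0.4824335  0.04538621 0.038     ]
```

The tall jar is at (299,196) in the top view and the low jar at (293,237). Their heights agree between the two views. Of the boxes, grey at (443,252) fits. The fit shows its raised end is on the +x, far side. Next is the first move.

```bash
cat >> h.py <<'E'
def rel(P,units=True):
    s=manip.state();M=R.from_rotvec(s['tool_rot']).as_matrix()
    return np.round(M.T@(np.array(P)-s['position'])/.03,2), s['clock']
E
python3 -c "
from h import *
print(rel([.58,.0285,.36]))"
```

```text
(array([18.49, 12.62,  1.49]), 0.85)
```

Request:
{"api": "arm_command", "payload": {"plan": [[[0.9,0.6,0],[0,0,0],0],[[1.85,1.25,0.1],[0,0,0],0],[[2.8,1.9,0.2],[0,0,0],0],[[3.7,2.5,0.3],[0,0,0],0],[[4.7,3.2,0.4],[0,0,0],0],[[5.6,3.8,0.5],[0,0,0],0],[[6.5,4.4,0.5],[0,0,0],0],[[7.4,5.1,0.6],[0,0,0],0],[[8.3,5.7,0.7],[0,0,0],0],[[9.3,6.3,0.8],[0,0,0],0],[[10.2,7.0,0.8],[0,0,0],0],[[11.2,7.6,0.9],[0,0,0],0],[[12.1,8.2,1.0],[0,0,0],0],[[13.0,8.9,1.0],[0,0,0],0],[[13.9,9.5,1.1],[0,0,0],0],[[14.8,10.1,1.2],[0,0,0],0],[[15.8,10.8,1.2],[0,0,0],0],[[16.7,11.4,1.3],[0,0,0],0],[[17.6,12.0,1.4],[0,0,0],0],[[18.5,12.6,1.5],[0,0,0],0]]}}

```text
clock: 2.52
position: [0.5813, 0.0274, 0.3596]
tool_rot: [-3.117, 0.393, -0.0]
ft_force: [1.7, 1.1, 0.7]
finger_gap: -0.0001
```

Request:
{"api": "arm_command", "payload": {"plan": [[[0,0,0],[0,0,0],0],[[0,0,0],[0,0,0],0]]}}

```text
clock: 2.68
position: [0.581, 0.0276, 0.3587]
tool_rot: [3.116, -0.397, -0.002]
ft_force: [-0.3, 0.1, -0.7]
finger_gap: 0.0002
```

```bash
python3 - <<'E'
from h import *
s=manip.state();print(s['position'],s['tool_rot'],s['finger_gap'],s['ft_force'],s['clock'],manip.grip_depth)
d=save('wrist','w1.png');print({k:v for k,v in d.items() if k!='image'})
T=np.array(d['tool_from_camera']);K=np.array(d['camera_matrix']);M=R.from_rotvec(s['tool_rot']).as_matrix()
def wplane(px,z):
    u=np.array([(px[0]-K[0,2])/K[0,0],(px[1]-K[1,2])/K[1,1]]);th=np.hypot(*u)
    v=np.r_[u/th*np.sin(th),np.cos(th)]
    r=M@T[:3,:3]@v;o=M@T[:3,3]+s['position'];return o+r*(z-o[2])/r[2]
for n,z in (('jar_tall_lid',.098),('jar_low_lid',.041)):
    for f in (spotter.spot_point,spotter.silhouettes):
        print(n,[(np.round(x['centre'],1),round(x['confidence'],2),np.round(wplane(x['centre'],z),3)) for x in f('wrist',n)])
print(rel([.58,.0285,.291]))
E
```

```text
[0.58099469 0.02759218 0.35869384] [ 3.11578072e+00 -3.97179235e-01 -2.28182929e-03] 0.00018782176427975067 [-0.30760154  0.14510693 -0.66419556] 2.6833 0.1547
{'camera_matrix': array([[371.64829954,   0.        , 319.42985215],
       [  0.        , 371.64829954, 236.08686397],
       [  0.        ,   0.        ,   1.        ]]), 'tool_from_camera': array([[ 7.72631124e-04, -9.54664024e-01, -2.97684404e-01,
         7.59759553e-02],
       [ 9.99998048e-01,  1.96190752e-04,  1.96628831e-03,
         6.98725342e-04],
       [-1.81874178e-03, -2.97685342e-01,  9.54662312e-01,
         2.97261228e-02],
       [ 0.00000000e+00,  0.00000000e+00,  0.00000000e+00,
         1.00000000e+00]])}
jar_tall_lid [(array([314.5, 241.3]), 0.74, array([0.581, 0.029, 0.098]))]
jar_tall_lid [(array([315., 234.]), 0.7, array([0.586, 0.028, 0.098]))]
jar_low_lid [(array([314.4, 202.9]), 0.22, array([0.594, 0.027, 0.041]))]
jar_low_lid [(array([343.1, 289.3]), 0.64, array([0.515, 0.022, 0.041]))]
(array([0.01, 0.04, 2.31]), 2.9333)
```

View pics/w1.png

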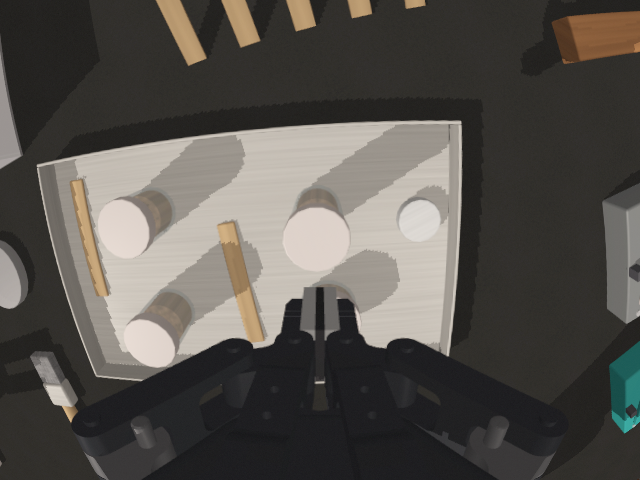

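The wrist view shows the tall jar's lid at (316,238), right at my estimate and with nothing in the way. I'll descend and hold.

Request:
{"api": "arm_command", "payload": {"plan": [[[0,0,0.4],[0,0,0],0],[[0,0,0.9],[0,0,0],0],[[0,0,1.4],[0,0,0],0],[[0,0,1.8],[0,0,0],0],[[0,0,2.1],[0,0,0],0],[[0,0,2.2],[0,0,0],0],[[0,0,2.2],[0,0,0],0],[[0,0,2.2],[0,0,0],0],[[0,0,2.2],[0,0,0],0],[[0,0,2.2],[0,0,0],0],[[0,0,2.2],[0,0,0],0],[[0,0,2.2],[0,0,0],0],[[0,0,2.2],[0,0,0],0],[[0,0,2.2],[0,0,0],0],[[0,0,2.2],[0,0,0],0],[[0,0,2.2],[0,0,0],0],[[0,0,2.2],[0,0,0],0],[[0,0,2.2],[0,0,0],0],[[0,0,2.2],[0,0,0],0],[[0,0,2.2],[0,0,0],0]]}}

```text
clock: 4.6
position: [0.5803, 0.0289, 0.2937]
tool_rot: [3.117, -0.393, -0.0]
ft_force: [-0.8, -0.8, -0.0]
finger_gap: -0.0002
```

```bash
python3 - <<'E'
from h import *
t=save('top','t1.png');s=save('side','s1.png')
a=cv2.imread('pics/t1.png')[145:285,175:365];b=cv2.imread('pics/s1.png')[190:320,200:360]
cv2.imwrite('pics/c4.png',np.hstack([cv2.resize(a,(400,300)),cv2.resize(b,(400,300))]))
E
```

```text
(no output)
```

View pics/c4.png

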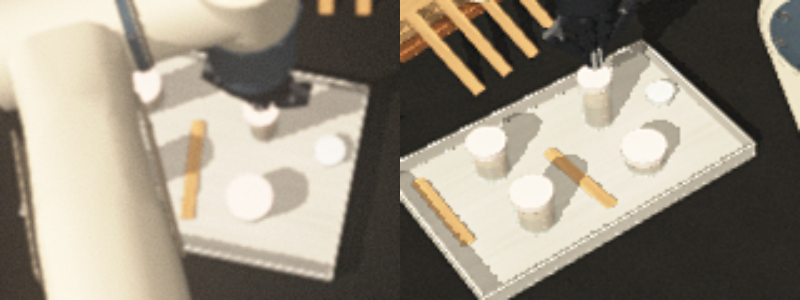

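The fingertips are over the tall lid in both views. I'll keep holding, then lift.

Request:
{"api": "arm_command", "payload": {"plan": [[[0,0,0],[0,0,0],0],[[0,0,0],[0,0,0],0],[[0,0,0],[0,0,0],0],[[0,0,0],[0,0,0],0],[[0,0,0],[0,0,0],0],[[0,0,0],[0,0,0],0],[[0,0,0],[0,0,0],0],[[0,0,0],[0,0,0],0],[[0,0,0],[0,0,0],0],[[0,0,0],[0,0,0],0],[[0,0,0],[0,0,0],0],[[0,0,0],[0,0,0],0],[[0,0,0],[0,0,0],0],[[0,0,0],[0,0,0],0],[[0,0,-0.4],[0,0,0],0],[[0,0,-0.9],[0,0,0],0],[[0,0,-1.4],[0,0,0],0],[[0,0,-1.8],[0,0,0],0],[[0,0,-2.0],[0,0,0],0],[[0,0,-2.0],[0,0,0],0]]}}

```text
clock: 6.37
position: [0.5806, 0.0289, 0.3552]
tool_rot: [-3.116, 0.393, -0.004]
ft_force: [0.0, -0.4, -0.1]
finger_gap: -0.0002
```

```bash
python3 -c "
from h import *
print(rel([.484,.0425,.35]),manip.state()['position'])"
```

```text
(array([-3.23,  0.36,  0.16]), 6.3667) [0.58058102 0.02889191 0.35522023]
```

Request:
{"api": "arm_command", "payload": {"plan": [[[-0.5,0.1,0],[0,0,0],0],[[-1.2,0.15,0],[0,0,0],0],[[-1.9,0.2,0.1],[0,0,0],0],[[-2.6,0.3,0.1],[0,0,0],0],[[-3.1,0.35,0.1],[0,0,0],0],[[-3.2,0.35,0.1],[0,0,0],0],[[-3.2,0.35,0.1],[0,0,0],0],[[-3.2,0.35,0.1],[0,0,0],0]]}}

```text
clock: 7.03
position: [0.485, 0.0426, 0.3504]
tool_rot: [3.117, -0.392, -0.0]
ft_force: [-0.0, -0.1, -0.3]
finger_gap: 0.0001
```

```bash
python3 - <<'E'
from h import *
s=manip.state();print(s['position'])
d=save('wrist','w2.png')
T=np.array(d['tool_from_camera']);K=np.array(d['camera_matrix']);M=R.from_rotvec(s['tool_rot']).as_matrix()
def wplane(px,z):
    u=np.array([(px[0]-K[0,2])/K[0,0],(px[1]-K[1,2])/K[1,1]]);th=np.hypot(*u)
    v=np.r_[u/th*np.sin(th),np.cos(th)]
    r=M@T[:3,:3]@v;o=M@T[:3,3]+s['position'];return o+r*(z-o[2])/r[2]
for n,z in (('jar_low_lid',.041),('raised_end',.07)):
    for f in (spotter.spot_point,spotter.silhouettes):
        print(n,[(np.round(x['centre'],1),round(x['confidence'],2),np.round(wplane(x['centre'],z),3)) for x in f('wrist',n)])
print(rel([.484,.0425,.234]))
E
```

```text
[0.48504431 0.04261046 0.35040107]
jar_low_lid [(array([316.4, 222.1]), 0.83, array([0.485, 0.044, 0.041]))]
jar_low_lid [(array([316.5, 220.5]), 0.85, array([0.487, 0.043, 0.041]))]
raised_end []
raised_end []
(array([-0.04,  0.01,  3.88]), 7.2833)
```

View pics/w2.png

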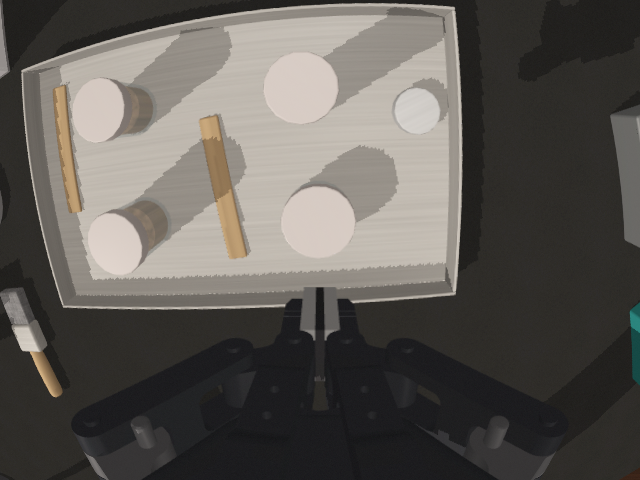

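The low lid is at (317,221) in the wrist view, which agrees with my estimate (0.485, 0.043). I'll descend and hold.

Request:
{"api": "arm_command", "payload": {"plan": [[[0,0,0.4],[0,0,0],0],[[0,0,1.0],[0,0,0],0],[[0,0,1.7],[0,0,0],0],[[0,0,2.4],[0,0,0],0],[[0,0,3.0],[0,0,0],0],[[0,0,3.4],[0,0,0],0],[[0,0,3.7],[0,0,0],0],[[0,0,3.8],[0,0,0],0],[[0,0,3.8],[0,0,0],0],[[0,0,3.8],[0,0,0],0],[[0,0,3.8],[0,0,0],0],[[0,0,3.8],[0,0,0],0],[[0,0,3.8],[0,0,0],0],[[0,0,3.8],[0,0,0],0],[[0,0,3.8],[0,0,0],0],[[0,0,3.8],[0,0,0],0],[[0,0,3.8],[0,0,0],0],[[0,0,3.8],[0,0,0],0],[[0,0,3.8],[0,0,0],0],[[0,0,3.8],[0,0,0],0]]}}

```text
clock: 8.95
position: [0.4847, 0.0425, 0.2367]
tool_rot: [3.117, -0.393, -0.0]
ft_force: [0.2, -1.1, 0.3]
finger_gap: 0.0001
```

```bash
python3 - <<'E'
from h import *
t=save('top','t2.png');s=save('side','s2.png')
a=cv2.imread('pics/t2.png')[145:285,175:365];b=cv2.imread('pics/s2.png')[190:320,200:360]
cv2.imwrite('pics/c5.png',np.hstack([cv2.resize(a,(400,300)),cv2.resize(b,(400,300))]))
E
```

```text
(no output)
```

View pics/c5.png

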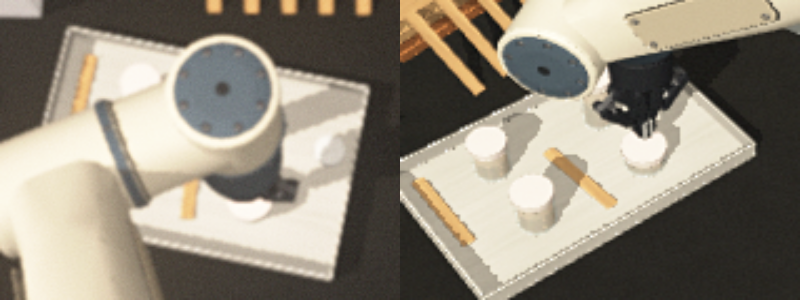

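Request:
{"api": "arm_command", "payload": {"plan": [[[0,0,0],[0,0,0],0],[[0,0,0],[0,0,0],0],[[0,0,0],[0,0,0],0],[[0,0,0],[0,0,0],0],[[0,0,0],[0,0,0],0],[[0,0,0],[0,0,0],0],[[0,0,0],[0,0,0],0],[[0,0,0],[0,0,0],0],[[0,0,0],[0,0,0],0],[[0,0,0],[0,0,0],0],[[0,0,0],[0,0,0],0],[[0,0,0],[0,0,0],0],[[0,0,0],[0,0,0],0],[[0,0,-0.4],[0,0,0],0],[[0,0,-1.0],[0,0,0],0],[[0,0,-1.7],[0,0,0],0],[[0,0,-2.4],[0,0,0],0],[[0,0,-3.0],[0,0,0],0],[[0,0,-3.4],[0,0,0],0],[[0,0,-3.4],[0,0,0],0]]}}

```text
clock: 10.72
position: [0.4854, 0.0426, 0.3416]
tool_rot: [-3.115, 0.392, -0.008]
ft_force: [0.3, 0.2, 0.0]
finger_gap: 0.0001
```

```bash
python3 -c "
from h import *
print(rel([.484,-.349,.33]),manip.state()['position'])"
```

```text
(array([ 3.19, 12.66,  0.37]), 10.7167) [0.48540818 0.04260994 0.34159141]
```

The fingertips held over the low lid in both views. Now I'll move over the rocker.

Request:
{"api": "arm_command", "payload": {"plan": [[[0.15,0.5,0],[0,0,0],0],[[0.4,1.5,0],[0,0,0],0],[[0.65,2.5,0],[0,0,0],0],[[0.9,3.5,0],[0,0,0],0],[[1.1,4.5,0],[0,0,0],0],[[1.4,5.5,0],[0,0,0],0],[[1.6,6.5,0],[0,0,0],0],[[1.9,7.5,0],[0,0,0],0],[[2.15,8.5,0],[0,0,0],0],[[2.4,9.5,0],[0,0,0],0],[[2.65,10.5,0],[0,0,0],0],[[2.9,11.5,0],[0,0,0],0],[[3.1,12.3,0],[0,0,0],0],[[3.2,12.65,0],[0,0,0],0],[[3.2,12.65,0],[0,0,0],0],[[3.2,12.65,0],[0,0,0],0]]}}

```text
clock: 12.05
position: [0.4834, -0.3489, 0.3377]
tool_rot: [-3.116, 0.395, 0.002]
ft_force: [1.1, -0.0, 0.6]
finger_gap: 0.0005
```

```bash
python3 - <<'E'
from h import *
s=manip.state();print(s['position'])
d=save('wrist','w3.png')
T=np.array(d['tool_from_camera']);K=np.array(d['camera_matrix']);M=R.from_rotvec(s['tool_rot']).as_matrix()
def wplane(px,z):
    u=np.array([(px[0]-K[0,2])/K[0,0],(px[1]-K[1,2])/K[1,1]]);th=np.hypot(*u)
    v=np.r_[u/th*np.sin(th),np.cos(th)]
    r=M@T[:3,:3]@v;o=M@T[:3,3]+s['position'];return o+r*(z-o[2])/r[2]
for n,z in (('raised_end',.07),('recorder',.0)):
        print(n,[(np.round(x['centre'],1),round(x['confidence'],2),np.round(wplane(x['centre'],z),3)) for x in spotter.spot_point('wrist',n)])
E
```

```text
[ 0.48336629 -0.34887261  0.33767647]
raised_end [(array([319.4, 236.5]), 0.92, array([ 0.484, -0.35 ,  0.07 ])), (array([577.8, 253.7]), 0.76, array([ 0.417, -0.552,  0.07 ]))]
recorder [(array([333.6, 245.3]), 0.97, array([ 0.452, -0.355,  0.   ])), (array([548. , 253.6]), 0.78, array([ 0.387, -0.565,  0.   ]))]
```

View pics/w3.png

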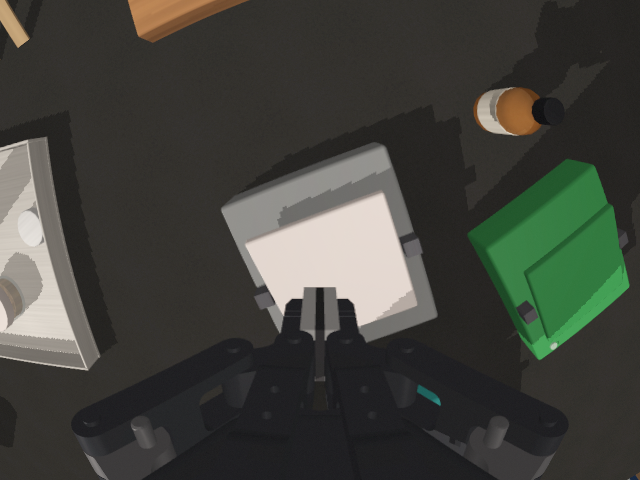

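The wrist view shows the grey box at (330,250). Its far (upper) edge throws a shadow onto the box, so the far end is raised. The press point at (319,237) matches the pose. I'll descend.

Request:
{"api": "arm_command", "payload": {"plan": [[[0,0,0.4],[0,0,0],0],[[0,0,1.0],[0,0,0],0],[[0,0,1.6],[0,0,0],0],[[0,0,2.2],[0,0,0],0],[[0,0,2.6],[0,0,0],0],[[0,0,2.85],[0,0,0],0],[[0,0,2.95],[0,0,0],0],[[0,0,3.05],[0,0,0],0],[[0,0,3.15],[0,0,0],0],[[0,0,3.25],[0,0,0],0],[[0,0,3.3],[0,0,0],0],[[0,0,3.35],[0,0,0],0],[[0,0,3.4],[0,0,0],0],[[0,0,3.45],[0,0,0],0],[[0,0,3.5],[0,0,0],0],[[0,0,3.5],[0,0,0],0]]}}

```text
clock: 13.53
position: [0.4841, -0.3491, 0.2341]
tool_rot: [3.116, -0.392, 0.003]
ft_force: [4.3, 0.1, 3.6]
finger_gap: 0.0002
```

Request:
{"api": "arm_command", "payload": {"plan": [[[0,0,0.03],[0,0,0],0],[[0,0,0.06],[0,0,0],0],[[0,0,0.08],[0,0,0],0],[[0,0,0.08],[0,0,0],0]]}}

```text
clock: 13.87
position: [0.4841, -0.3491, 0.2324]
tool_rot: [3.116, -0.392, 0.003]
ft_force: [3.7, 1.0, 8.0]
finger_gap: -0.0002
```

Request:
{"api": "arm_command", "payload": {"plan": [[[0,0,0.03],[0,0,0],0],[[0,0,0.06],[0,0,0],0],[[0,0,0.09],[0,0,0],0],[[0,0,0.09],[0,0,0],0],[[0,0,0.09],[0,0,0],0]]}}

```text
clock: 14.28
position: [0.484, -0.349, 0.232]
tool_rot: [3.115, -0.391, 0.005]
ft_force: [0.2, 5.6, 21.0]
finger_gap: 0.0
```

The force rose to 21 N with no further travel, so the plate is at its stop. I'll lift clear and check.

Request:
{"api": "arm_command", "payload": {"plan": [[[0,0,0],[0,0,0],0],[[0,0,0],[0,0,0],0],[[0,0,0],[0,0,0],0],[[0,0,-0.3],[0,0,0],0],[[0,0,-0.9],[0,0,0],0],[[0,0,-1.6],[0,0,0],0],[[0,0,-2.4],[0,0,0],0],[[0,0,-3.2],[0,0,0],0],[[0,0,-3.8],[0,0,0],0],[[0,0,-4.0],[0,0,0],0],[[0,0,-4.0],[0,0,0],0]]}}

```text
clock: 15.2
position: [0.483, -0.349, 0.349]
tool_rot: [3.117, -0.394, -0.001]
ft_force: [-0.0, 0.0, -0.7]
finger_gap: -0.0003
```

```bash
python3 - <<'E'
from fit import *
w=save('wrist','w4.png');t=save('top','t3.png');s=save('side','s3.png')
a=cv2.imread('pics/t3.png')[140:300,175:415];b=cv2.imread('pics/s3.png')[140:320,180:450];w=cv2.imread('pics/w4.png')
cv2.imwrite('pics/c6.png',np.vstack([np.hstack([cv2.resize(a,(400,270)),cv2.resize(b,(400,270))]),np.hstack([cv2.resize(w,(400,300)),cv2.resize(cv2.imread('pics/w3.png'),(400,300))])]))
print(manip.state()['clock'])
E
```

```text
15.35
```

View pics/c6.png

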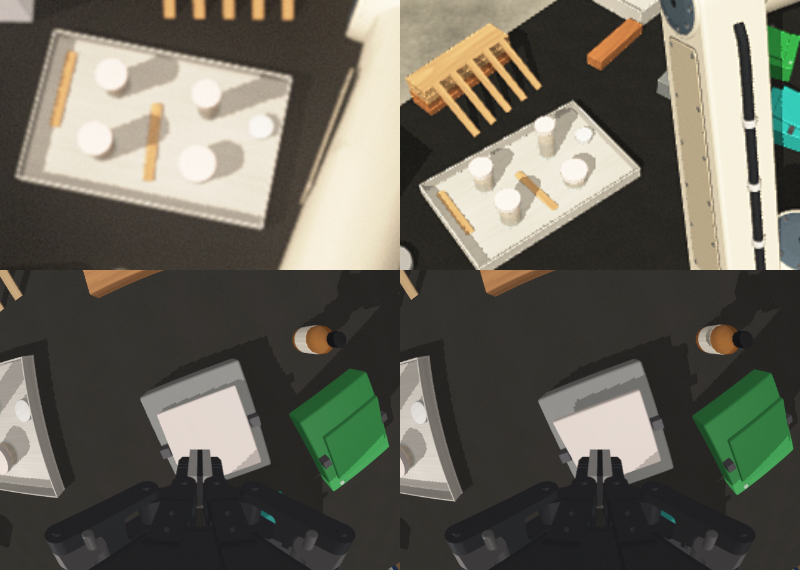

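The far-edge shadow is gone, so the plate is tipped. I'll swing away so the fixed cameras can measure its tilt.

Request:
{"api": "arm_command", "payload": {"plan": [[[0,-0.5,-0.1],[0,0,0],0],[[0,-1.5,-0.3],[0,0,0],0],[[0,-2.5,-0.5],[0,0,0],0],[[0,-3.5,-0.6],[0,0,0],0],[[0,-4.5,-0.8],[0,0,0],0],[[0,-5.5,-1],[0,0,0],0],[[0,-6.5,-1],[0,0,0],0],[[0,-7.5,-1],[0,0,0],0],[[0,-8.5,-1],[0,0,0],0],[[0,-9.5,-1],[0,0,0],0],[[0,-10.5,-1],[0,0,0],0],[[0,-11.5,-1],[0,0,0],0],[[0,-12.5,-1],[0,0,0],0],[[0,-13.2,-1],[0,0,0],0],[[0,-13.5,-1],[0,0,0],0],[[0,-13.5,-1],[0,0,0],0]]}}

```text
clock: 16.68
position: [0.5841, 0.0451, 0.3765]
tool_rot: [3.116, -0.389, -0.005]
ft_force: [-0.6, -0.6, 0.2]
finger_gap: -0.0001
```

```bash
python3 - <<'E'
from fit import *
from scipy.spatial.distance import cdist
from scipy.optimize import linear_sum_assignment
t=save('top','t4.png');s=save('side','s4.png')
qt,a=corners(t['image'],None,(412,218,478,285));qs,b=corners(s['image'],None,(350,165,410,222))
print(qt.tolist(),qs.tolist())
L=np.c_[np.array([[1,1],[1,-1],[-1,-1],[-1,1]])*.05,np.full(4,.004)]
def res(p,both=True):
    o=[]
    P=(R.from_euler('z',p[2])*R.from_euler('y',p[3])).apply(L)+[p[0],p[1],.06]
    for d,q in((t,qt),(s,qs))[:2 if both else 1]:
        u=proj(d,P);i,j=linear_sum_assignment(cdist(u,q));o.append((u[i]-q[j]).ravel())
    return np.concatenate(o)
for b in(True,False):
    r=least_squares(res,[.45,-.353,.1,0.],args=(b,));print(r.x,r.cost)
A=cv2.imread('pics/t4.png')[210:300,400:520];B=cv2.imread('pics/s4.png')[150:240,330:450]
cv2.imwrite('pics/c7.png',np.hstack([cv2.resize(A,(400,300)),cv2.resize(B,(400,300))]))
E
```

```text
[[468.0, 266.0], [430.0, 270.0], [423.0, 234.0], [460.0, 230.0]] [[409.0, 165.0], [409.0, 207.0], [361.0, 223.0], [346.0, 165.0]]
[ 0.44670146 -0.35044763  0.42558729  0.22171701] 1217.6067182951722
[ 0.44922878 -0.35401825  0.1155412   0.18065957] 0.21990109362913365
```

View pics/c7.png

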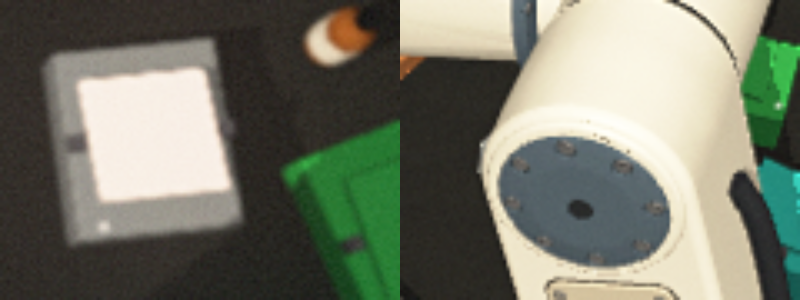

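```bash
python3 -c "
from h import *
print(manip.sign_off(),manip.state()['clock'])"
```

```text
the job is handed in; nothing more can be done
the job is handed in; nothing more can be done
```

I pointed at the tallest jar, then the lowest, for more than 1.5 s each. I then pressed the grey box's raised end fully over, moved clear and handed the job in at about 17 s. The sign-off gives no verdict.

- **Pointing:** with the fingers shut, the tips were about 20–25 mm above each lid. They were within about 2 mm of the lid's middle by the wrist and fixed cameras.
- **Rocker:** at the stop, the force rose from 8 N to 21 N with almost no further travel. Afterwards the top camera fitted the plate level tilt at +0.18 rad, where the end stop should be. It had been -0.11 rad before the press, on a noisier fit using both cameras. The plate counts as tipped above 0.31 on the joint's scale, and +0.18 corresponds to about 0.36.
- **Other things:** after the press, the jars, sticks and tin looked unmoved in the top and side pictures, and the dropper and wooden bar in the wrist pictures. I judged this by eye and did not measure it. I did not check the dish and brush again.
- **Check that failed:** the last side-camera tilt fit was useless because the arm hid the box, so the final tilt rests on the top camera, the wrist pictures and the force reading.

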